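# Fill the last pocket and peel the full tray off the stack

### The job

Take the chrome knob that stands on the white inspection pad and press it fully home, flange flush, into the empty pocket of the top orange tray. The nested trays cling together: pinch the top tray's rim at a corner and peel it off by lifting that corner well clear while the opposite corner is still down, leaving the rest of the stack where it stands. Carry the full tray, all three knobs seated, over the middle of the pad and finish still holding it there, level and still, a hand's breadth or more above the pad.

Things in the scene. Friction and masses are not known exactly. Their poses are not given: they have to be found in the camera images.
- tray: Top tray: orange formed plastic, 168 mm (its x) by 120 mm (its y), 31 mm high, 90 g. Origin: centre of underside, z up. Folded rim 9 mm wide all round, flat upright faces; rim top z = 31 mm, skirt down to z = 11 mm, resting on the rim below. Inside, a flat deck at z = 13 mm. A 144 x 96 mm well nests in the tray below. Pockets in a row at x = -48, 0, +48 mm, y = 0; the one at +48 is empty.
- pocket (a point): Centre of the floor of the empty round pocket (tray z = 3 mm), 35 mm wide, 10 mm below the deck; its z is the tray's up. Two sprung nibs in its wall stop a knob that is only let go, about 5 mm proud; a push of about 4 to 8 N takes it past them to the floor, and they hold it there.
- corner0 (a point): Outer corner of the top tray at tray +x +y, on the lower edge of the rim's skirt (tray z = 11 mm). Along each long rim (y side) lies a free strip of deck, so the 9 mm rim can be pinched there, fingertips up to 16 mm below its top. Near each corner the tray clings to the one below with about 2 N of friction over the first 5 mm of lift.
- corner1 (a point): The same at -x +y.
- corner2 (a point): The same at -x -y (diagonally opposite corner0).
- corner3 (a point): The same at +x -y (diagonally opposite corner1).
- stack: The rest of the stack, loose, 1.2 kg: two empty trays of the same kind nested on a steel base plate 190 x 142 x 6 mm lying on the bench. Origin: centre of the plate's underside, axes along the top tray's. Its uppermost rim is at z = 57 mm; the top tray's origin rests at z = 46 mm, rim top at z = 77 mm, with 3 mm of sideways play.
- knob: Loose chrome knob standing on the pad, 42 mm high, 35 g. Origin: centre of its foot, z up the stem. Round flange 32 mm wide, 10 mm high, foot tapered to 27 mm over the lowest 5 mm; straight round stem 18 mm wide from 16 to 38 mm above the foot. Seated, its origin is at the pocket floor and the flange top is flush with the deck.
- seated_a: An identical knob already seated in the pocket at tray x = -48 mm. Origin: centre of its foot.
- seated_b: An identical knob already seated in the middle pocket. Origin: centre of its foot.
- pad: White paper-faced inspection pad, 220 x 220 x 4 mm, fixed to the bench. Origin: centre of its underside, x and y along its sides.
- link_a: Finished chrome link lying on the pad, 82 x 26 x 10 mm, origin at the centre of its underside. Leave alone.
- link_b: A second chrome link like it, on the pad. Leave alone.
- tin: Flat round polish tin with an orange lid, 74 mm wide, 36 mm high, origin at the centre of its underside, between pad and stack towards the far side. Leave alone.
- spray: Spray bottle of pale blue cleaner, 80 mm wide, 245 mm high, at the left. Leave alone.
- tape_gun: Blue and white hand tape dispenser, about 240 x 60 x 100 mm, at the right. Leave alone.
- carton: Small closed cardboard carton, 110 x 150 x 70 mm, at the left. Leave alone.
- caliper: Steel caliper lying flat, 190 mm long, at the right. Leave alone.
Mind the look-alikes: they are no part of the job. What is shaped like the knob but turquoise is not meant. What is shaped like the stack but green is not meant.

How it is judged:
On the way, in this order (a step that is already met when the one before it is completed fails the run):
1. the knob is fully home in the empty pocket, flange flush with the deck (x of knob in the frame of pocket between -0.004 and 0.004 m and y of knob in the frame of pocket between -0.004 and 0.004 m and z of knob in the frame of pocket below 0.002 m and angle between the z axis of knob and the z axis of tray, either way round below 0.12 rad), for 0.2 s.
2. one corner of the top tray is lifted 15 mm or more off the tray below while the opposite corner is still down (within 6 mm) (((z of corner0 in the frame of stack above 0.072 m and z of corner2 in the frame of stack below 0.063 m) or (z of corner2 in the frame of stack above 0.072 m and z of corner0 in the frame of stack below 0.063 m) or (z of corner1 in the frame of stack above 0.072 m and z of corner3 in the frame of stack below 0.063 m) or (z of corner3 in the frame of stack above 0.072 m and z of corner1 in the frame of stack below 0.063 m))), for 0.05 s.
At the end, for the whole second after the job is handed in: The fingers hold the top tray; its centre is within 70 mm of the pad's middle along each pad side, its underside at least 85 mm above the bench, level within 17 degrees, still; all three knobs are in their pockets within 4 mm sideways and 2 mm of the floor (contact force between the fingers and tray above 1 N and height (world z) of tray above 0.085 m and angle between tray's own z axis and vertical below 0.3 rad and linear speed of tray below 0.03 m/s and x of tray in the frame of pad between -0.07 and 0.07 m and y of tray in the frame of pad between -0.07 and 0.07 m and contact force between tray and stack below 0.1 N and contact force between tray and pad below 0.1 N and x of knob in the frame of tray between 0.044 and 0.052 m and y of knob in the frame of tray between -0.004 and 0.004 m and z of each of knob, seated_a, seated_b in the frame of tray below 0.005 m and angle between the z axis of each of knob, seated_a, seated_b and the z axis of tray, either way round below 0.12 rad and x of seated_a in the frame of tray between -0.052 and -0.044 m and y of seated_a in the frame of tray between -0.004 and 0.004 m and x of seated_b in the frame of tray between -0.004 and 0.004 m and y of seated_b in the frame of tray between -0.004 and 0.004 m); the arm keeps its last pose, push and grip.
It fails at once if the rest of the stack is lifted or shifted more than 20 mm (distance of stack from where it was at the start of the episode above 0.02 m).
It fails at once if the rest of the stack is tipped up (angle between stack's own z axis and vertical above 0.1 rad).
It fails at once if something else on the bench is moved more than 15 mm (distance of any of link_a, link_b, tin, spray, tape_gun, carton, caliper from where it was at the start of the episode above 0.015 m).
It also fails if it takes over 61 s, if anything falls off the work surface, if the arm or the gripper's body presses on something with over 40 N, if the wrist force passes 120 N, or if a joint passes its speed limit or range.

### The arm

A 6-joint arm with a two-finger parallel gripper is mounted at the origin on the work surface. World frame = base frame: x ahead of the robot, y to its left, z up, the work surface at z = 0. Lengths are in m, angles in rad, forces in N, time in s.
With the tool pointing down it reaches from about 0.35 to 0.975 m from the base axis. Payload 4.9 kg.
Tool frame: the origin (TCP) lies where the fingers leave the gripper's body, on its centre line; the fingertips stand 73 mm ahead of it and the grasp point (between the pads) lies 54 mm ahead of it; z points along the fingers, y is the direction in which the jaws open and shut (so a half turn about z gives the same grasp; the last joint's range is limited). The gripper opens to 85 mm and grips with 20 to 120 N. Pads are 22 mm wide; open, the fingers measure 114 mm over their backs; the gripper's body (76 mm by 85 mm) begins 54 mm behind the grasp point. The pads swing forward as they close: fully open they stand 13 mm farther back than shut.
Start: joints at [1.1, 0.053, 1.613, -0, 1.476, -0.119], TCP at [0.215, 0.587, 0.304] pointing down, gripper open.
Joint ranges: [-3.01, 3.01], [-1.01, 2.22], [0.06, 2.58], [-1.02, 4.17], [0.09, 2.62], [-3.14, 3.14]. Speed limits (rad/s): [2.57, 2.57, 3.14, 3.14, 3.14, 3.14].

### API

Orientations are given as a rotation vector (axis times angle).
In Python, from station import monitor, vision, workorder gives the robot as it stands.
- The arm moves only by the tool arm_command, never from a script. Its argument "rows" is text: rows parted by semicolons, each of 6 numbers parted by spaces: the shift along the world's x, y, z in mm, then the turn, a rotation vector about the world's x, y, z in degrees. In form: tx ty tz wx wy wz; .... A call has 1 to 12 rows; each row is the pose to reach, as a shift and turn from the pose measured when the call began; what a row does not reach only later rows make up. A row lasts 1/8 s, in which the tool goes at most 62.5 mm and 10.7 degrees, less where a joint would pass 70% of its speed; a pose out of reach is approached as far as the arm can. A call with a gripper value outside its range is refused whole. "jaw" is the opening, from 0 (shut) to 1 (fully open), set as the call begins (left out, the last holds). The fingers move at their own pace and stop on an object; "squeeze" is the grip in N (left out, the last holds). Time passes only in rows, so rows that repeat a pose let the fingers close. It gives the time, the measured TCP pose, the force and the opening at its end, in the units of the state.
- monitor.get_obs(): the state, without advancing time (a new reading comes with each control period).
- vision.get_image(name): name is "side" or "top"; returns a dict with "frame" (420x560x3 uint8, red, green, blue), "vfov" (degrees; the focal length in pixels is half the picture's height over the tangent of half this angle, whatever the lens; pixels are square), "cx", "cy" (the principal point, pixels), "R" (3x3) and "t" (3): a world point X has camera coordinates R X + t. Camera axes: x right, y down, z forward; pixel columns grow to the right and rows downward; lengths in m; the calibration is good to about 2 mm. A picture is of the moment at which its call begins. There is no depth.
- workorder.finish_job(): hands the job in, once; it reports no verdict.
The state is a dict: "t": time; "q": joint angles; "dq": joint speeds; "effort": joint torques, N m; "tool_pos": TCP position; "tool_rot": TCP orientation; "contact_force": force on the tool from outside, world axes, zero at the start; "wrist_torque": the same for the moment, N m; "opening": finger opening in m.
Only numpy, scipy, OpenCV 4.12 (cv2) and the standard library are available. Lean on these libraries where they do the work, as an engineer would, in place of code of your own. Each camera call takes 0.05 s, during which the arm holds its last target. There are 200 camera calls.

## Working session

There is one attempt and no reset: what is moved stays moved. The work goes in short steps, Python scripts to look and compute and a tool call to move; the robot and the scene stay as the last step left them, time stands still between calls to the robot, and variables do not carry over. Pictures are saved under pics/ and viewed, about 8 in all and at most 12, crops included, and the job is handed in when it is done.

Besides the shell and the picture viewer there is one more tool, called after ">>>" by a JSON object that holds its "api" and its "payload". arm_command: Moves the arm, as the interface text tells. Its arguments: {"type":"object","properties":{"rows":{"type":"string"},"jaw":{"type":"number"},"squeeze":{"type":"number"}},"required":["rows"]}

```bash
mkdir -p pics; ls
cat > h.py <<'E'
import numpy as np, cv2
from station import monitor, vision, workorder
def grab(n):
    d=vision.get_image(n); d['f']=d['frame'].shape[0]/2/np.tan(np.radians(d['vfov'])/2)
    d['R']=np.array(d['R']);d['t']=np.array(d['t']);return d
def ray(d,u,v,z):
    r=d['R'].T@np.array([(u-d['cx'])/d['f'],(v-d['cy'])/d['f'],1]); c=-d['R'].T@d['t']
    return c+r*(z-c[2])/r[2]
def proj(d,X):
    p=d['R']@np.array(X)+d['t']; return np.array([d['cx']+d['f']*p[0]/p[2],d['cy']+d['f']*p[1]/p[2]])
def save(d,name,box=None,s=1):
    im=d['frame'][...,::-1]
    if box: im=im[box[1]:box[3],box[0]:box[2]]
    cv2.imwrite('pics/'+name,cv2.resize(im,None,fx=s,fy=s,interpolation=cv2.INTER_CUBIC))
E
python3 - <<'E'
from h import *
import pickle
D={}
for n in('top','side'):
    d=grab(n);D[n]=d;save(d,n+'0.png',s=1.4)
    print(n,d['f'],d['cx'],d['cy'],-d['R'].T@d['t'],d['R'].round(3).tolist())
pickle.dump(D,open('d0.pkl','wb'))
print(monitor.get_obs())
E
```

```text
pics
top 391.09095235954175 287.36076050299937 207.47427591258605 [0.32445431 0.01999783 1.10846335] [[0.027, -0.999, 0.025], [-0.993, -0.03, -0.115], [0.116, -0.022, -0.993]]
side 385.1865504201039 281.7027781707492 203.69432259694165 [ 0.15357857 -0.74680004  0.84579814] [[0.944, -0.33, 0.0], [-0.231, -0.66, -0.715], [0.236, 0.675, -0.699]]
{'t': 0.1, 'q': array([ 1.10001117e+00,  5.32943334e-02,  1.61414818e+00, -2.94172073e-05,
        1.47599428e+00, -1.19004286e-01]), 'dq': array([ 0.00092139, -0.00035331, -0.00111288, -0.00054638,  0.00216571,
        0.00035848]), 'effort': array([ 7.12522287e-04, -3.94908249e+01, -3.71362817e+01, -6.18524496e-05,
        3.97901560e-03, -1.31276033e-05]), 'tool_pos': array([0.21516962, 0.58634014, 0.30278875]), 'tool_rot': array([-5.49637841e-01, -3.09262082e+00,  2.78463245e-03]), 'contact_force': array([0.61946048, 0.49160909, 0.57032409]), 'wrist_torque': array([-0.01174915, -0.01159563, -0.01644938]), 'opening': 0.08553974109950517}
```

View pics/top0.png

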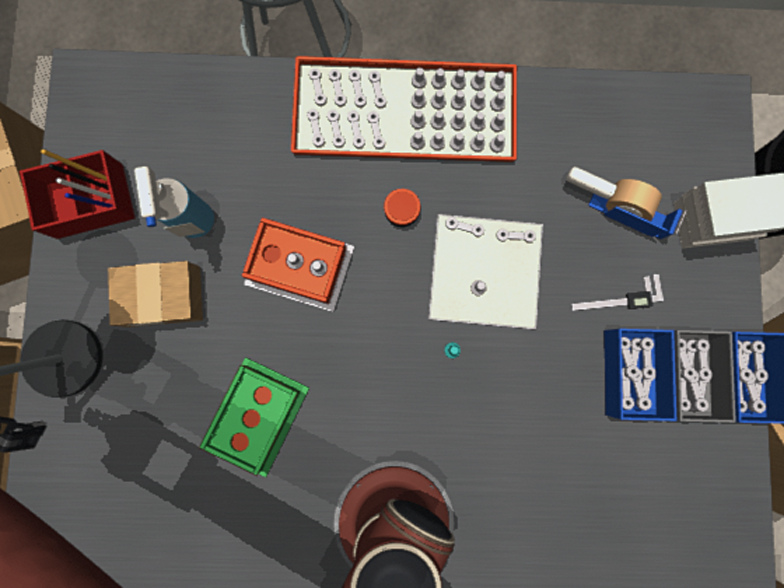

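View pics/side0.png

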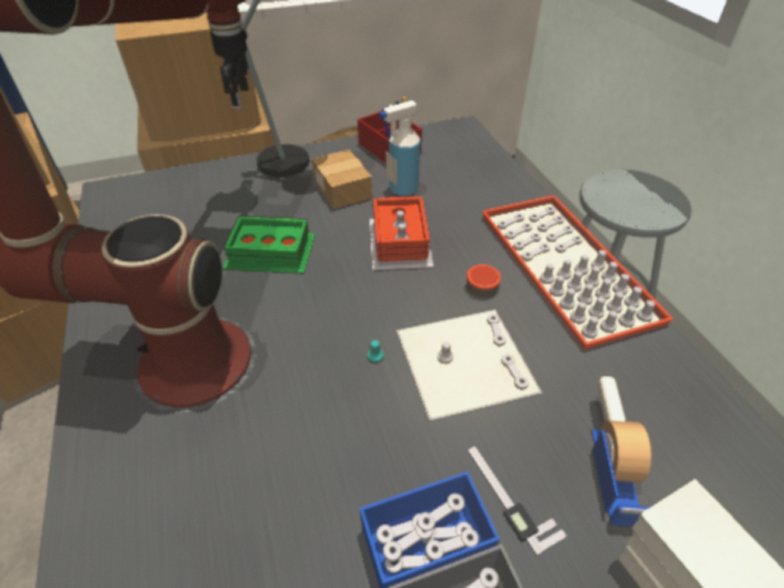

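Top view (1.4x scale): orange stack at about (295,262), with its empty pocket at the left (270,253). The white pad is at (487,272) with a chrome knob at (479,287). Look-alikes are the turquoise knob at (453,350), the green stack at (253,417), and the knobs in the far parts tray at (460,110). The chrome knob standing on the white pad fits the description, as does the orange stack with two chrome knobs. I'll confirm with a crop while measuring.

Run:
```python
from h import *
import pickle
D=pickle.load(open('d0.pkl','rb'))
d=D['top'];s=D['side']
def big(m):
    n,l,st,c=cv2.connectedComponentsWithStats(m.astype(np.uint8));i=1+np.argmax(st[1:,4]);return (l==i).astype(np.uint8)
def orange(im,box):
    h=cv2.cvtColor(im,cv2.COLOR_RGB2HSV);m=((h[...,0]<14)|(h[...,0]>174))&(h[...,1]>140)&(h[...,2]>90)
    z=np.zeros(m.shape,bool);z[box[1]:box[3],box[0]:box[2]]=m[box[1]:box[3],box[0]:box[2]];return big(z)
m=orange(d['frame'],(160,140,265,230))
c=max(cv2.findContours(m,0,2)[0],key=cv2.contourArea)
r=cv2.minAreaRect(c);print('top rect px',r)
P=np.array([ray(d,u,v,.077) for u,v in cv2.boxPoints(r)]);print(P.round(4),np.linalg.norm(P-np.roll(P,1,0),axis=1))
hull=cv2.approxPolyDP(cv2.convexHull(c),4,True)[:,0];print([(p.tolist(),ray(d,*p,.077).round(4).tolist()) for p in hull])
# pad
g=d['frame'].min(2)>200; z=np.zeros_like(g);z[140:240,295:400]=g[140:240,295:400];pm=big(z)
c=max(cv2.findContours(pm,0,2)[0],key=cv2.contourArea);r=cv2.minAreaRect(c)
P=np.array([ray(d,u,v,.004) for u,v in cv2.boxPoints(r)]);print('pad',P.round(4).tolist(),np.linalg.norm(P-np.roll(P,1,0),axis=1),P.mean(0))
# crops
a=cv2.resize(d['frame'][145:225,165:260],None,fx=4,fy=4,interpolation=cv2.INTER_CUBIC)
b=cv2.resize(d['frame'][185:225,320:367],None,fx=8,fy=8,interpolation=cv2.INTER_CUBIC)[:320,:376]
e=cv2.resize(s['frame'][135:200,255:320],None,fx=4,fy=4,interpolation=cv2.INTER_CUBIC)
f=cv2.resize(s['frame'][238:268,300:340],None,fx=8,fy=8,interpolation=cv2.INTER_CUBIC)
can=np.zeros((590,790,3),np.uint8)
for im,(x,y) in((a,(0,0)),(b,(385,0)),(e,(0,325)),(f,(385,325))): can[y:y+im.shape[0],x:x+im.shape[1]]=im[:590-y,:790-x]
cv2.imwrite('pics/crop1.png',can[...,::-1])
```

```text
top rect px ((209.0994873046875, 185.03030395507812), (63.2652587890625, 44.83888626098633), 16.927513122558594)
[[0.4626 0.3022 0.077 ]
 [0.5796 0.2745 0.077 ]
 [0.5347 0.1107 0.077 ]
 [0.4185 0.1406 0.077 ]] [0.16748842 0.12022688 0.16978155 0.11998463]
[([187, 156], [0.5753, 0.2699, 0.077]), ([245, 173], [0.534, 0.1131, 0.077]), ([232, 215], [0.4202, 0.1429, 0.077]), ([173, 197], [0.4634, 0.3004, 0.077])]
pad [[0.3974, -0.0592, 0.004], [0.6119, -0.0725, 0.004], [0.6007, -0.2908, 0.004], [0.3858, -0.2727, 0.004]] [0.21380004 0.21495239 0.21866996 0.2157038 ] [ 0.49894049 -0.17381726  0.004     ]
```

View pics/crop1.png

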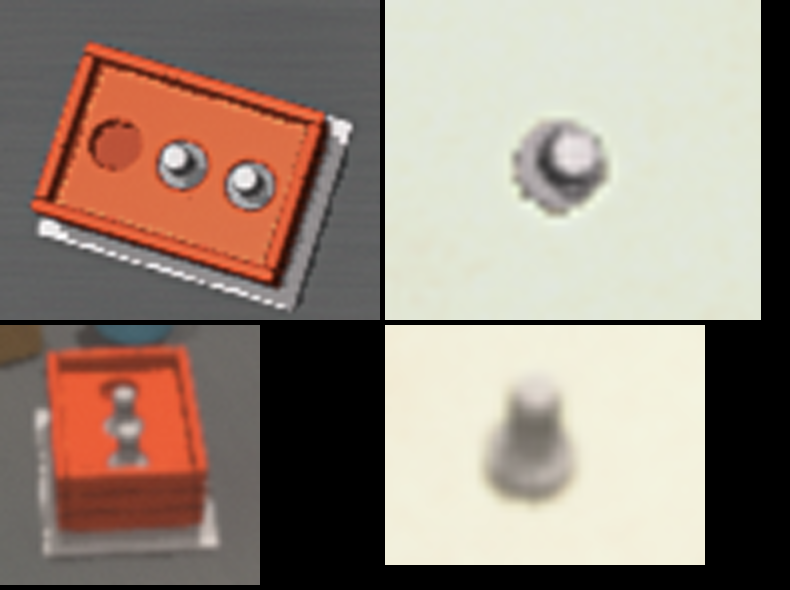

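The crop confirms the chrome knob on the pad and the orange top tray, with its empty pocket at the upper left end and two seated knobs. Next I'll get subpixel positions.

Run:
```python
from h import *
import pickle
D=pickle.load(open('d0.pkl','rb'))
d=D['top'];s=D['side']
def tri(u1,u2):
    A=[];b=[]
    for D_,u in((d,u1),(s,u2)):
        r=D_['R'].T@np.array([(u[0]-D_['cx'])/D_['f'],(u[1]-D_['cy'])/D_['f'],1]);r/=np.linalg.norm(r)
        M=np.eye(3)-np.outer(r,r);A.append(M);b.append(M@(-D_['R'].T@D_['t']))
    return np.linalg.lstsq(np.vstack(A),np.hstack(b),rcond=None)[0]
def px(box,sc,x,y): return np.array([box[0]+(x+.5)/sc-.5,box[1]+(y+.5)/sc-.5])
# knob silhouettes
for D_,n,box in((d,'top',(325,190,360,220)),(s,'side',(305,238,335,266))):
    g=D_['frame'][box[1]:box[3],box[0]:box[2]].astype(float).sum(2); bg=np.median(g)
    m=((bg-g)>60).astype(np.uint8); ys,xs=np.nonzero(m); print(n,'blob bbox',xs.min()+box[0],xs.max()+box[0],ys.min()+box[1],ys.max()+box[1])
kt=px((320,185),8,574-385,153);ks=px((300,238),8,536-385,380-325)
print('stem top',ray(d,*kt,.046),ray(s,*ks,.046),tri(kt,ks))
fl=px((320,185),8,560-385,165);print('flange top',ray(d,*fl,.012))
# tray
T=[px((165,145),4,178,159),px((165,145),4,246,184)];S=[px((255,135),4,122,393-325),px((255,135),4,128,430-325)]
# side: nearer one (lower in image) is -x end
for n,a,b in(('b',T[0],S[0]),('a',T[1],S[1])): print(n,ray(d,*a,.091),ray(s,*b,.091),tri(a,b))
for n,p in(('b',(183,166)),('a',(250,187))): print('flange',n,ray(d,*px((165,145),4,*p),.0585))
print('pocket',ray(d,*px((165,145),4,116,145),.059))
# tray rim fit, subpixel with weights: minAreaRect of upsampled mask
for D_,n,box in((d,'top',(165,145,260,225)),(s,'side',(255,135,320,200))):
    im=cv2.resize(D_['frame'][box[1]:box[3],box[0]:box[2]],None,fx=4,fy=4,interpolation=cv2.INTER_CUBIC)
    h=cv2.cvtColor(im,cv2.COLOR_RGB2HSV);m=(((h[...,0]<14)|(h[...,0]>174))&(h[...,1]>140)&(h[...,2]>90)).astype(np.uint8)
    c=max(cv2.findContours(m,0,2)[0],key=cv2.contourArea);q=cv2.approxPolyDP(cv2.convexHull(c),10,True)[:,0]
    print(n,q.tolist())
    for p in q: print(ray(D_,*px(box,4,*p),.077).round(4))
```

```text
top blob bbox 336 347 200 211
side blob bbox 312 323 246 260
stem top [ 0.46329544 -0.15658649  0.046     ] [ 0.46455024 -0.15516564  0.046     ] [ 0.46345547 -0.15641316  0.04776556]
flange top [ 0.46330134 -0.15730407  0.012     ]
b [0.49781346 0.20450809 0.091     ] [0.4981979  0.20593267 0.091     ] [0.49759213 0.20426808 0.09231906]
a [0.48261685 0.15932957 0.091     ] [0.48639573 0.15869532 0.091     ] [0.48446031 0.15886379 0.09105093]
flange b [0.49866042 0.20679563 0.0585    ]
flange a [0.48570152 0.16099303 0.0585    ]
pocket [0.51154234 0.25253037 0.059     ]
top [[89, 42], [323, 113], [272, 280], [31, 207]]
[0.5777 0.2703 0.077 ]
[0.5344 0.1121 0.077 ]
[0.4213 0.1413 0.077 ]
[0.465  0.3021 0.077 ]
side [[183, 23], [206, 136], [198, 194], [62, 201], [48, 29]]
[0.5754 0.2666 0.077 ]
[0.5372 0.1183 0.077 ]
[0.5058 0.0562 0.077 ]
[0.4065 0.0824 0.077 ]
[0.4635 0.2964 0.077 ]
```

>>> {"api": "arm_command", "payload": {"rows": "62 -186 0 0 0 -21; 124 -372 0 0 0 -43; 186 -557 0 0 0 -64; 248 -743 -80 0 0 -85.4; 248 -743 -80 0 0 -85.4; 248 -743 -80 0 0 -85.4; 248 -743 -80 0 0 -85.4; 248 -743 -80 0 0 -85.4; 248 -743 -80 0 0 -85.4; 248 -743 -80 0 0 -85.4; 248 -743 -80 0 0 -85.4; 248 -743 -80 0 0 -85.4", "jaw": 0.6}}

```text
t: 1.6
tool_pos: [0.451, -0.1221, 0.2275]
tool_rot: [-2.501, -1.898, 0.001]
contact_force: [0.8, 0.1, 0.1]
opening: 0.0509
```

>>> {"api": "arm_command", "payload": {"rows": "12.5 -34.6 -50 0 0 0; 12.5 -34.6 -95 0 0 0; 12.5 -34.6 -115 0 0 0; 12.5 -34.6 -125 0 0 0; 12.5 -34.6 -125 0 0 0; 12.5 -34.6 -125 0 0 0"}}

```text
t: 2.35
tool_pos: [0.4643, -0.157, 0.1039]
tool_rot: [2.502, 1.899, 0.001]
contact_force: [0.0, 0.8, -0.1]
opening: 0.0516
```

Run:
```python
from h import *
o=monitor.get_obs();print(o['t'],o['tool_pos'],o['tool_rot'])
s=grab('side');t=grab('top')
a=s['frame'][205:280,270:370];b=t['frame'][165:240,295:395]
cv2.imwrite('pics/g1.png',cv2.resize(np.hstack([a,b])[...,::-1],None,fx=4,fy=4,interpolation=cv2.INTER_CUBIC))
```

```text
2.35 [ 0.46431295 -0.1569668   0.10388685] [2.50151124e+00 1.89946921e+00 8.40108476e-04]
```

View pics/g1.png

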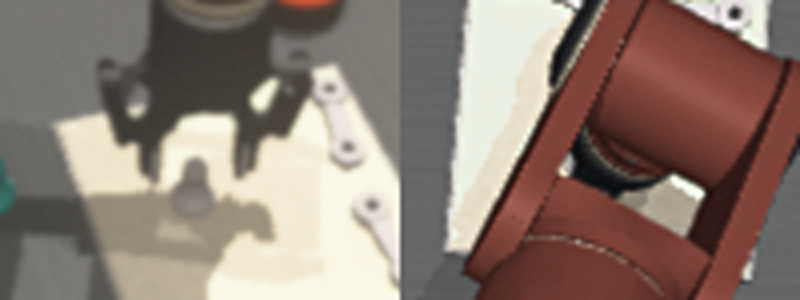

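The side crop shows the stem centred between the open fingers. I'll go down 11 mm and close.

>>> {"api": "arm_command", "payload": {"rows": "0 0 -11 0 0 0; 0 0 -11 0 0 0; 0 0 -11 0 0 0"}}

```text
t: 2.82
tool_pos: [0.4642, -0.1569, 0.0927]
tool_rot: [2.502, 1.9, 0.001]
contact_force: [-0.4, -0.2, 0.2]
opening: 0.0512
```

>>> {"api": "arm_command", "payload": {"rows": "0 0 0 0 0 0; 0 0 0 0 0 0; 0 0 0 0 0 0; 0 0 0 0 0 0; 0 0 0 0 0 0; 0 0 0 0 0 0", "jaw": 0, "squeeze": 50}}

```text
t: 3.58
tool_pos: [0.4644, -0.157, 0.093]
tool_rot: [2.501, 1.899, 0.001]
contact_force: [0.2, -0.8, 2.2]
opening: 0.016
```

>>> {"api": "arm_command", "payload": {"rows": "0 0 40 0 0 0; 0 0 80 0 0 0; 5 40 110 0 0 0; 12 100 120 0 0 0; 19 160 120 0 0 0; 26 220 120 0 0 0; 33 280 120 0 0 0; 40 340 120 0 0 0; 45 385 120 0 0 0; 47.4 409.6 120 0 0 0; 47.4 409.6 120 0 0 0; 47.4 409.6 120 0 0 0"}}

```text
t: 5.08
tool_pos: [0.5115, 0.2519, 0.2124]
tool_rot: [2.501, 1.899, -0.001]
contact_force: [0.0, -0.5, -0.7]
opening: 0.0161
```

Run:
```python
from h import *
o=monitor.get_obs();print(o['t'],o['tool_pos'],o['tool_rot'],o['opening'],o['contact_force'])
s=grab('side')
save(s,'c1.png',(240,60,350,210),4) if 0 else save(s,'c1.png',(230,60,370,210),4)
print('spray base',ray(s,405/1.4,185/1.4,0))
gp=o['tool_pos']-[0,0,.054]; print('px grasp',proj(s,gp),'knob foot expected',proj(s,gp-[0,0,.035]),'pocket',proj(s,[.5118,.2526,.049]))
```

```text
5.075 [0.51146248 0.25190911 0.2123923 ] [ 2.50146632e+00  1.89902199e+00 -1.18519313e-03] 0.016074756734519614 [ 0.03268466 -0.50786825 -0.70221757]
spray base [0.59699674 0.43342084 0.        ]
px grasp [284.34395182 125.71541266] knob foot expected [284.29142261 134.8518959 ] pocket [284.21182793 153.00648059]
```

View pics/c1.png

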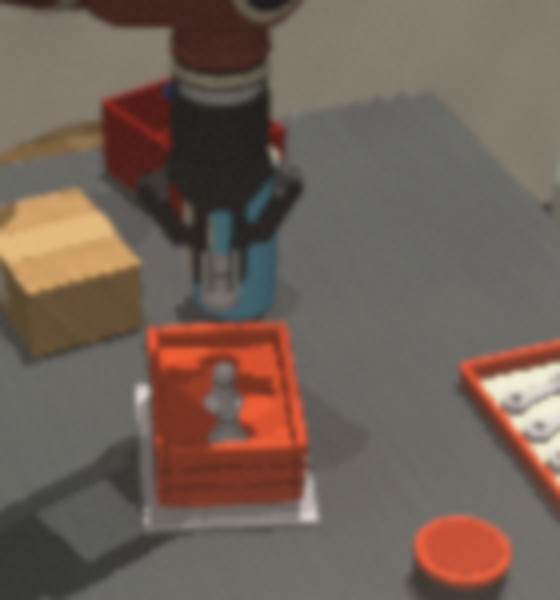

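Knob is held upright, with its foot seen at (284.2,134.6) against (284.3,134.9) predicted. Descending to the pocket mouth.

>>> {"api": "arm_command", "payload": {"rows": "0.3 0.8 -30 0 0 0; 0.3 0.8 -50 0 0 0; 0.3 0.8 -60 0 0 0; 0.3 0.8 -66 0 0 0; 0.3 0.8 -69 0 0 0; 0.3 0.8 -69 0 0 0"}}

```text
t: 5.88
tool_pos: [0.5122, 0.2526, 0.144]
tool_rot: [2.502, 1.898, 0.001]
contact_force: [0.4, 0.2, -1.5]
opening: 0.016
```

>>> {"api": "arm_command", "payload": {"rows": "0 0 -2 0 0 0; 0 0 -4 0 0 0; 0 0 -4 0 0 0"}}

```text
t: 6.25
tool_pos: [0.5124, 0.2526, 0.1402]
tool_rot: [2.502, 1.898, 0.001]
contact_force: [-0.1, 0.5, 1.4]
opening: 0.0162
```

>>> {"api": "arm_command", "payload": {"rows": "0 0 -1 0 0 0; 0 0 -2 0 0 0; 0 0 -3 0 0 0; 0 0 -3 0 0 0"}}

```text
t: 6.75
tool_pos: [0.5124, 0.2526, 0.138]
tool_rot: [2.501, 1.898, 0.001]
contact_force: [-2.6, -1.6, 5.6]
opening: 0.0166
```

>>> {"api": "arm_command", "payload": {"rows": "0 0 -2 0 0 0; 0 0 -4 0 0 0; 0 0 -4 0 0 0"}}

```text
t: 7.12
tool_pos: [0.5128, 0.2528, 0.1379]
tool_rot: [2.501, 1.899, -0.002]
contact_force: [-10.6, -4.0, 22.2]
opening: 0.0164
```

Hard stop at TCP z=0.138, the height expected for the floor. Relaxing, releasing, and looking.

>>> {"api": "arm_command", "payload": {"rows": "0 0 0 0 0 0; 0 0 0 0 0 0"}}

```text
t: 7.38
tool_pos: [0.5129, 0.2529, 0.138]
tool_rot: [2.501, 1.899, -0.001]
contact_force: [0.1, -0.6, 3.8]
opening: 0.0161
```

>>> {"api": "arm_command", "payload": {"rows": "0 0 0 0 0 0; 0 0 0 0 0 0; 0 0 0 0 0 0; 0 0 20 0 0 0; 0 0 50 0 0 0; 0 -20 90 0 0 0; 0 -70 110 0 0 0; 0 -130 110 0 0 0; 0 -190 110 0 0 0; 0 -250 110 0 0 0; 0 -250 110 0 0 0; 0 -250 110 0 0 0", "jaw": 0.5}}

```text
t: 8.88
tool_pos: [0.5131, 0.003, 0.2492]
tool_rot: [2.501, 1.897, 0.001]
contact_force: [0.1, -0.1, 0.9]
opening: 0.0425
```

Run:
```python
from h import *
import pickle
D={n:grab(n) for n in('top','side')};pickle.dump(D,open('d1.pkl','wb'))
o=monitor.get_obs();print(o['t'],o['tool_pos'],o['contact_force'])
a=cv2.resize(D['top']['frame'][145:225,165:260],None,fx=4,fy=4,interpolation=cv2.INTER_CUBIC)
e=cv2.resize(D['side']['frame'][135:200,255:320],None,fx=5,fy=5,interpolation=cv2.INTER_CUBIC)
can=np.zeros((330,760,3),np.uint8);can[:320,:380]=a;can[:325,400:725]=e
cv2.imwrite('pics/c2.png',can[...,::-1])
```

```text
8.975 [0.51299315 0.00399984 0.24861453] [-0.28242399  0.23591703  0.03715965]
```

View pics/c2.png

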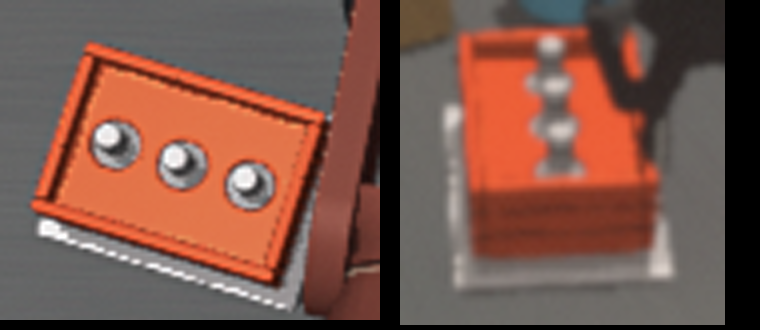

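Run:
```python
from h import *
import pickle
D=pickle.load(open('d1.pkl','rb'))
C=np.array([.4995,.2065]);ax=np.array([.267,.9637])
for n in('side','top'):
    s=D[n];g=s['frame'].astype(float).min(2)
    for k in(48,0,-48):
        p=C+ax*k/1000
        q=proj(s,[*p,.091]);q5=proj(s,[*p,.096])
        u,v=q.round().astype(int);w=g[v-4:v+5,u-4:u+5];m=np.clip(w-170,0,None)
        yy,xx=np.mgrid[v-4:v+5,u-4:u+5]
        print(n,k,'pred',q.round(2),'shift if 5 proud',(q5-q).round(2),'seen',(m*xx).sum()/m.sum(),(m*yy).sum()/m.sum(),m.max())
```

```text
side 48 pred [284.4  142.81] shift if 5 proud [ 0.01 -1.24] seen 284.7692307692308 143.34615384615384 12.0
side 0 pred [285.44 151.45] shift if 5 proud [ 0.01 -1.25] seen 285.6774193548387 151.59677419354838 16.0
side -48 pred [286.55 160.57] shift if 5 proud [ 0.01 -1.26] seen 286.8131868131868 160.62637362637363 21.0
top 48 pred [190.96 178.36] shift if 5 proud [-0.42 -0.36] seen 191.26351351351352 178.28378378378378 68.0
top 0 pred [208.4  183.72] shift if 5 proud [-0.34 -0.34] seen 207.9085060757684 183.903502501787 69.0
top -48 pred [225.85 189.08] shift if 5 proud [-0.25 -0.31] seen 225.42509855453352 189.12680683311433 73.0
```

All three stem tops fit the seated height: the new knob's side-view residual is +0.5 px down, where 5 mm proud would read −1.2 px. Next I'll pinch the near long rim beside corner1 (tray −x, +y).

>>> {"api": "arm_command", "payload": {"rows": "-30 63 0 0 0 0; -60 126 0 0 0 0; -80.4 169.1 -20 0 0 0; -80.4 169.1 -60 0 0 0; -80.4 169.1 -80 0 0 0; -80.4 169.1 -80 0 0 0; -80.4 169.1 -80 0 0 0", "jaw": 0.32}}

```text
t: 9.85
tool_pos: [0.433, 0.1738, 0.1698]
tool_rot: [2.498, 1.901, 0.003]
contact_force: [-1.0, -0.4, 0.8]
opening: 0.0273
```

Run:
```python
from h import *
from scipy.spatial.transform import Rotation as Ro
o=monitor.get_obs();print(o['t'],o['tool_pos'],o['tool_rot'],o['opening'])
s=grab('side');t=grab('top')
a=cv2.resize(s['frame'][110:200,240:335],None,fx=4,fy=4,interpolation=cv2.INTER_CUBIC);b=cv2.resize(t['frame'][140:230,165:260],None,fx=4,fy=4,interpolation=cv2.INTER_CUBIC)
cv2.imwrite('pics/p1.png',np.hstack([a,b])[...,::-1])
P=np.array([.5798,.2714,.057]);T=np.array([.4326,.1731,.136])
for th in(2,4,6,8,10):
    w=np.radians(th)*np.array([-.629,.777,0]);print(th,((Ro.from_rotvec(w).apply(T-P)+P-T)*1000).round(1),np.degrees(w).round(2))
# finger midpoint check
print('proj rim pt',proj(s,[.4326,.1731,.077]),'tips',proj(s,o['tool_pos']-[0,0,.072]))
```

```text
9.85 [0.43304449 0.17382077 0.16977756] [2.49804588 1.90149494 0.0026544 ] 0.027342794132954304
2 [2.2 1.8 6.1] [-1.26  1.55  0.  ]
4 [ 4.6  3.7 12.1] [-2.52  3.11  0.  ]
6 [ 7.2  5.8 18. ] [-3.77  4.66  0.  ]
8 [ 9.9  8.  23.8] [-5.03  6.22  0.  ]
10 [12.7 10.3 29.4] [-6.29  7.77  0.  ]
proj rim pt [269.12186189 165.17126601] tips [269.03567663 159.81733038]
```

View pics/p1.png

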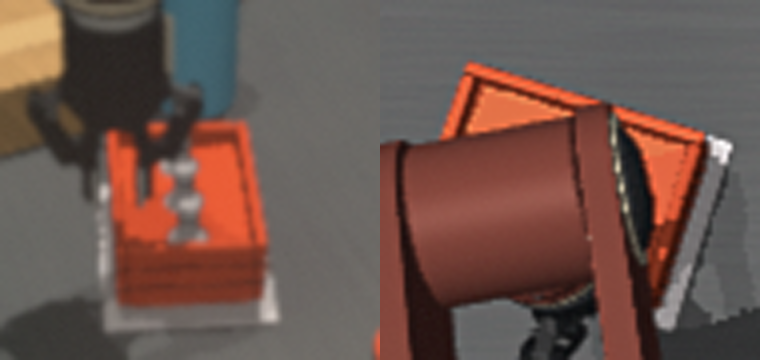

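Fingertips at crop (88,200) and (145,200) straddle the near rim at about x=116. Descending and pinching.

>>> {"api": "arm_command", "payload": {"rows": "-0.3 -0.5 -15 0 0 0; -0.3 -0.5 -28 0 0 0; -0.3 -0.5 -33 0 0 0; -0.3 -0.5 -33 0 0 0"}}

```text
t: 10.45
tool_pos: [0.4327, 0.1728, 0.1363]
tool_rot: [2.499, 1.9, 0.002]
contact_force: [0.1, -0.9, 0.2]
opening: 0.0273
```

>>> {"api": "arm_command", "payload": {"rows": "0 0 0 0 0 0; 0 0 0 0 0 0; 0 0 0 0 0 0; 0 0 0 0 0 0; 0 0 0 0 0 0; 0 0 0 0 0 0", "jaw": 0, "squeeze": 90}}

```text
t: 11.2
tool_pos: [0.433, 0.1728, 0.1368]
tool_rot: [2.499, 1.9, 0.002]
contact_force: [-1.8, -1.0, 5.5]
opening: 0.0062
```

>>> {"api": "arm_command", "payload": {"rows": "1.1 0.9 3 -0.63 0.78 0; 2.2 1.8 6.1 -1.26 1.55 0; 3.4 2.7 9.1 -1.9 2.33 0; 4.6 3.7 12.1 -2.52 3.11 0; 5.9 4.7 15 -3.15 3.9 0; 7.2 5.8 18 -3.77 4.66 0; 8.5 6.9 21 -4.4 5.44 0; 8.5 6.9 21 -4.4 5.44 0; 8.5 6.9 21 -4.4 5.44 0"}}

```text
t: 12.32
tool_pos: [0.4415, 0.1798, 0.1577]
tool_rot: [2.491, 1.895, -0.188]
contact_force: [-2.1, 0.7, -0.9]
opening: 0.0065
```

Run:
```python
from h import *
o=monitor.get_obs();print(o['t'],o['tool_pos'],o['tool_rot'],o['opening'],o['contact_force'],o['wrist_torque'])
s=grab('side');t=grab('top')
a=cv2.resize(s['frame'][110:200,240:335],None,fx=5,fy=5,interpolation=cv2.INTER_CUBIC);b=cv2.resize(t['frame'][140:230,180:240],None,fx=5,fy=5,interpolation=cv2.INTER_CUBIC)
cv2.imwrite('pics/p2.png',np.hstack([a,b])[...,::-1])
```

```text
12.325 [0.44145027 0.17983545 0.15771176] [ 2.4913571   1.89512172 -0.1884239 ] 0.006542646420153704 [-2.11458855  0.67384706 -0.9262186 ] [0.22138462 0.34465237 0.18385538]
```

View pics/p2.png

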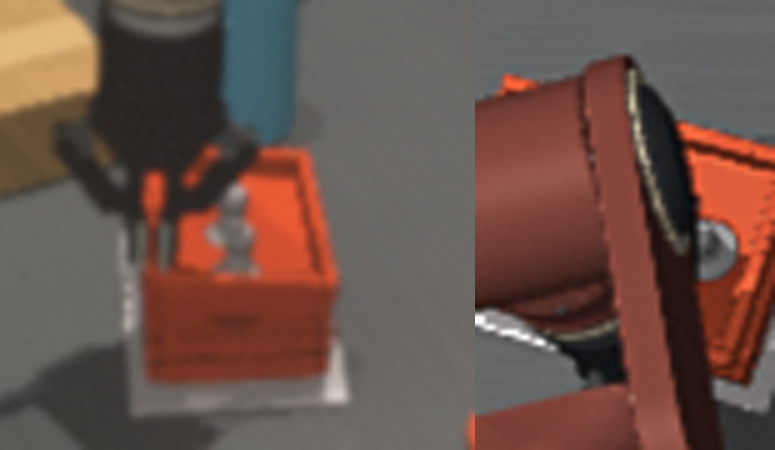

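The near end of the top tray is up by about 28 mm at its left corner and 21 mm at its right, as planned. To make sure corner3 is down, I'll lower 3 mm and watch the force.

>>> {"api": "arm_command", "payload": {"rows": "0 0 -1.5 0 0 0; 0 0 -3 0 0 0; 0 0 -3 0 0 0; 0 0 -3 0 0 0"}}

```text
t: 12.92
tool_pos: [0.4414, 0.1798, 0.1548]
tool_rot: [2.491, 1.895, -0.189]
contact_force: [-3.5, -0.2, 1.2]
opening: 0.0062
```

Run:
```python
from h import *
o=monitor.get_obs();print(o['t'],o['tool_pos'],o['contact_force'],o['wrist_torque'])
```

```text
12.925 [0.44135402 0.17975142 0.15476512] [-3.51155288 -0.19258167  1.21543768] [0.21502413 0.48094658 0.17620614]
```

Upward reaction confirms the opposite corner is on the stack. Lifting off slowly, then levelling.

>>> {"api": "arm_command", "payload": {"rows": "0 0 3 0 0 0; 0 0 7 0 0 0; 0 0 12 0 0 0; 0 0 18 0 0 0; 0 0 25 0 0 0; 0 0 33 0 0 0; 0 0 42 1 -1.2 0; 0 0 52 2 -2.5 0; 0 0 62 3 -3.7 0; 0 0 70 4.4 -5.4 0; 0 0 72 4.4 -5.4 0; 0 0 72 4.4 -5.4 0"}}

```text
t: 14.42
tool_pos: [0.4413, 0.1797, 0.2268]
tool_rot: [2.5, 1.901, 0.002]
contact_force: [-0.4, -0.5, -2.4]
opening: 0.0062
```

Run:
```python
from h import *
o=monitor.get_obs();print(o['t'],o['tool_pos'],o['tool_rot'],o['opening'],o['contact_force'],o['wrist_torque'])
s=grab('side');t=grab('top')
a=cv2.resize(s['frame'][90:200,235:335],None,fx=4,fy=4,interpolation=cv2.INTER_CUBIC);b=cv2.resize(t['frame'][125:235,155:250],None,fx=4,fy=4,interpolation=cv2.INTER_CUBIC)
cv2.imwrite('pics/p3.png',np.hstack([a,b])[...,::-1])
```

```text
14.425 [0.44126052 0.17966639 0.22679006] [2.49954669e+00 1.90058527e+00 1.69287105e-03] 0.006163224915525534 [-0.39372879 -0.45731361 -2.41126148] [-0.05627796  0.12414425  0.01483145]
```

View pics/p3.png

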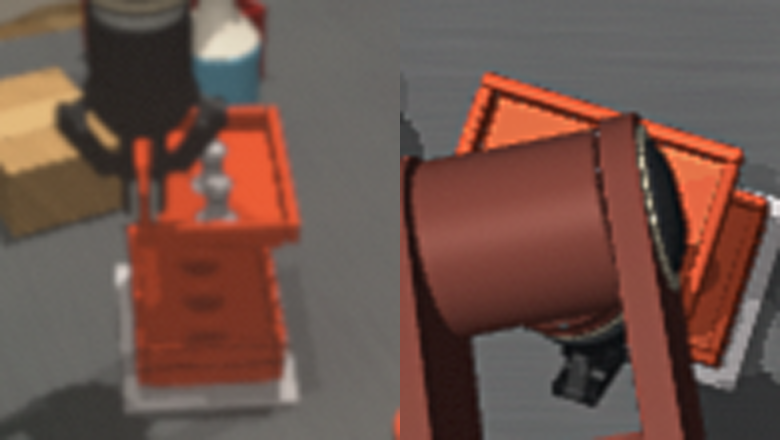

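Tray is free and level, all knobs aboard, stack still in place. Carrying to the pad.

>>> {"api": "arm_command", "payload": {"rows": "0 -8 0 0 0 0; -1 -25 0 0 0 0; -1 -55 0 0 0 0; -2 -92 0 0 0 0; -3 -132 0 0 0 0; -4 -172 0 0 0 0; -5 -212 0 0 0 0; -6 -252 0 0 0 0; -7 -292 0 0 0 0; -8 -328 0 0 0 0; -8 -355 0 0 0 0; -9 -372 0 0 0 0"}}

```text
t: 16.02
tool_pos: [0.4314, -0.1941, 0.2262]
tool_rot: [2.501, 1.899, -0.0]
contact_force: [0.3, 1.2, -1.3]
opening: 0.0066
```

>>> {"api": "arm_command", "payload": {"rows": "0 -5 0 0 0 0; 0 -9 0 0 0 0; 0 -9 0 0 0 0; 0 -9 0 0 0 0; 0 -9 0 0 0 0; 0 -9 0 0 0 0; 0 -9 0 0 0 0; 0 -9 0 0 0 0"}}

```text
t: 17.02
tool_pos: [0.4314, -0.2031, 0.2263]
tool_rot: [2.501, 1.899, -0.0]
contact_force: [0.2, -0.4, -3.2]
opening: 0.0063
```

Run:
```python
from h import *
o=monitor.get_obs();print(o['t'],o['tool_pos'],o['tool_rot'],o['opening'],o['contact_force'],o['dq'].round(3))
s=grab('side');t=grab('top')
a=cv2.resize(s['frame'][140:290,240:380],None,fx=2.8,fy=2.8,interpolation=cv2.INTER_CUBIC);b=cv2.resize(t['frame'][105:255,275:405],None,fx=2.8,fy=2.8,interpolation=cv2.INTER_CUBIC)
cv2.imwrite('pics/f.png',np.hstack([a,b])[...,::-1])
C=o['tool_pos']+[.0669,.0334,-.0905];print('tray',C)
for x,y in((84,60),(-84,60),(-84,-60),(84,-60)):
    X=C+[.267*x/1e3-.964*y/1e3,.964*x/1e3+.267*y/1e3,.031]; print((proj(s,X)-[240,140])*2.8,(proj(t,X)-[275,105])*2.8+[392,0])
```

```text
17.025 [ 0.43143963 -0.20310271  0.22627431] [ 2.50133407e+00  1.89866716e+00 -3.36821450e-04] 0.006255233696271603 [ 0.23653781 -0.41588391 -3.18046249] [-0.     0.002 -0.001 -0.     0.001 -0.001]
tray [ 0.49833963 -0.16970271  0.13577431]
[191.74768981 144.73719781] [510.08834363 256.560244  ]
[215.42491058 283.47196323] [695.0832076  313.31976624]
[360.19167127 276.11437275] [731.03064664 183.76248495]
[319.44237474 139.03157656] [548.66821058 128.04917568]
```

View pics/f.png

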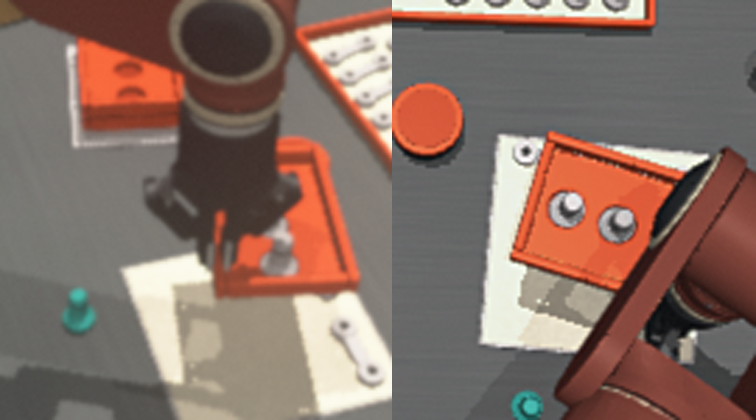

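The final pictures show the tray held level over the pad. Its corners lie within 7 px (magnified) of the predicted ones: top (549,133) and (515,260), side (218,290) and (357,280). The stack stands where it was. Handing in.

```bash
python3 -c "
from station import workorder
print(workorder.finish_job())"
```

```text
the job is handed in; nothing more can be done
None
```

I seated the chrome knob, peeled the top tray off by a corner and carried it over the pad. The job was handed in at about 17 s of the 61 s, with the tray still in the grip. The system reports no verdict, so the results below are from my own checks.

- **Knob:** I pressed it in to a hard stop at the height expected for the pocket floor, with about 22 N on the tool. The camera check afterwards put its stem top level with the two seated knobs. If it had stood 5 mm proud, it would have shown about 1.2 px too high; it read 0.5 px low.
- **Peel:** I pinched the near long rim beside corner1. Tool motion and the picture put that corner about 22 mm up. A 3 mm lowering gave an upward push, showing that something of the tray still rested on the stack. I took that to be the opposite corner, but the arm hid it from view.
- **Final hold:** the tray's underside is about 136 mm above the bench, and its centre is within about 5 mm of the pad's middle. The arm was at rest and the wrist felt 2–3 N, which fits the loaded tray. The stack was still in its place.
- **Not seen at the end:** the third seated knob (`seated_a`) was hidden by the arm in the last top view. I checked the seating of all three before the lift, not in the last view.

No check failed or disagreed beyond 1–2 mm.

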